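# Seat the turning chuck on the banding wheel

## Robot

A 7-joint arm with a two-finger parallel gripper is mounted at the origin on the work surface. World frame = base frame: x ahead of the robot, y to its left, z up, the work surface at z = 0. Lengths are in m, angles in degrees, forces in N, time in s.
With the tool pointing down it reaches from about 0.35 to 0.9 m from the base axis. Payload 8.1 kg.
Tool frame: the origin (TCP) lies between the finger pads; the fingertips stand 17 mm ahead of it and the grasp point (between the pads) lies 2 mm behind it; z points along the fingers, y is the direction in which the jaws open and shut (so a half turn about z gives the same grasp; the last joint's range is limited). The gripper opens to 85 mm and grips with 20 to 120 N. Pads are 22 mm wide; open, the fingers measure 114 mm over their backs; the gripper's body (76 mm by 85 mm) begins 54 mm behind the grasp point. The pads swing forward as they close: fully open they stand 13 mm farther back than shut.
Start: joints at [57.376, 24.895, 1.432, 90.138, -0.665, 64.973, -4.303], TCP at [0.281, -0.558, 0.248] pointing down, gripper open.
Joint ranges: [-149.89, 149.89], [-25.12, 119.58], [-72.63, 75.52], [4.76, 147.25], [-75.54, 255.54], [6.69, 114.76], [-157.13, 157.13]. Speed limits (degrees/s): [127.2, 127.2, 172.46, 172.46, 180, 180, 180].

## Interface

Orientations are given as [roll, pitch, yaw] about the fixed x, y, z axes, in that order (R = Rz(yaw) Ry(pitch) Rx(roll)).
In Python, from plant import * gives the robot as it stands. The module is installed in compiled form; this text tells all that it offers.
- The arm moves only by the tool arm_command, never from a script. Its argument "moves" is a list of rows, each a list of 2 entries, a list of its own where there are three numbers: the shift along the tool's x, y, z in mm, then the turn about the tool's z in degrees. In form: [[[tx, ty, tz], yaw], ...]. A call has 1 to 5 rows; each row shifts and turns the commanded pose from where the row before left it, along the tool's axes as they then stand; what a row does not reach is not made up. A row lasts 1/12 s, in which the tool goes at most 41.7 mm and 7.16 degrees, less where a joint would pass 70% of its speed; a pose out of reach is approached as far as the arm can. A call with a gripper value outside its range is refused whole. "grip" is the finger opening in mm, from 0 to 85.4, set as the call begins (left out, the last holds). The fingers move at their own pace and stop on an object; "grip_force" is the grip in N (left out, the last holds). Time passes only in rows, so rows that do not move let the fingers close. It gives the time, the measured TCP pose, the force and the opening at its end, in the units of the state.
- read_state(): the state, without advancing time (a new reading comes with each control period).
- snapshot(name): name is "scene" or "top"; returns the picture (400x640x3 uint8, blue, green, red); there is no depth.
- calibration(name): a dict with "K" (3x3 intrinsics, pixels), "origin" and "attitude" of the camera in the world. Camera axes: x right, y down, z forward; pixel columns grow to the right and rows downward; lengths in m; the calibration is good to about 2 mm. A picture is of the moment at which its call begins. calibration takes no time and is no camera call.
- job_done(): hands the job in, once; it reports no verdict.
The state is a dict: "t": time; "joint_pos": joint angles; "joint_velocities": joint speeds; "effort": joint torques, N m; "eef_pos": TCP position; "tcp_rot": TCP orientation; "contact_force": force on the tool from outside, world axes, zero at the start; "torque": the same for the moment, N m; "gripper_width": finger opening in m.
Only numpy, scipy, OpenCV 4.12 (cv2) and the standard library are available. Lean on these libraries where they do the work, as an engineer would, in place of code of your own. Each camera call takes 0.05 s, during which the arm holds its last target. There are 200 camera calls.

## Task

Pick up the turning chuck and set it on the banding wheel so that one ball foot is in the round cone seat, one in the V-groove and one on the flat pad, all three fully home and the plate level, then let go. Feel your way in gently: the brass seats are soft, so never let the contact force on them pass 40 N, and leave the other things on the table where they are.

Things in the scene. Friction and masses are not known exactly. Their poses are not given: they have to be found in the camera images.
- chuck: Turning chuck, loose, 0.4 to 0.75 kg: round aluminium plate 156 mm across on three alike steel ball feet, six-sided wooden post in the middle, 36 mm across flats. Origin: on the centre line, level with the feet's bottoms; z up along the post. Above the origin the plate is at 12 to 22 mm, the post 22 to 90 mm. The post's flats face the three feet and the directions opposite.
- foot0 (a point): bottom of a ball foot, 14 mm in diameter, 60 mm from the chuck's centre line, along the chuck's +x. The three feet are alike and any of them may go in any of the seats
- foot1 (a point): bottom of the like ball foot at 120 degrees (counter-clockwise seen from above)
- foot2 (a point): bottom of the like ball foot at 240 degrees
- wheel: Banding wheel, fixed, not turning: steel head 200 mm across, top 70 mm above the table. Origin: centre of its underside, z up. On it is an adapter disc 174 mm across, top at 78.5 mm, with three brass seats. It is bolted firm but not centred: slid by an unmeasured amount, up to 13 mm either way along the wheel's x (not along y), and swung about its cone seat, up to 0.17 rad either way.
- cone_nominal (a point): where the cone seat's mouth centre would be with the disc centred, at (-52, -30) mm in the wheel's frame; the true cone lies on the line through it along the wheel's x, up to 13 mm off either way. A round brass block 56 mm across, flat top 90.5 mm above the table, with a 45 degree cone, 14 mm wide at the mouth, narrowing to an 8 mm hole. A ball fully home has its bottom 4.1 mm below that top
- groove_nominal (a point): middle of the V-groove's mouth if the disc were centred, at (52, -30) mm in the wheel's frame (the true one is off by the slide and the swing). A brass block 44 mm along the groove by 74 mm, top 90.5 mm above the table; the 45 degree groove, 14 mm wide at the mouth, points at the cone, 104 mm from centre to centre. A ball fully home has its bottom 4.1 mm below that top
- pad_nominal (a point): middle of the flat pad's top if the disc were centred, at (0, 60) mm in the wheel's frame (the true one is off by the slide and the swing). A brass block 52 by 46 mm, top 86.4 mm above the table. With all feet home the chuck stands level, its origin 86.4 mm above the table
- bisque_cup: bystander: small unglazed terracotta cup, 72 mm across, 80 mm tall; leave it alone
- glaze_brush: bystander: brush lying flat; leave it alone
- slip_jar: bystander: white lidded jar, 60 mm across, 80 mm tall; leave it alone
- red_bowl: bystander: terracotta bowl, 120 mm across, 55 mm tall; leave it alone
- wood_rib: bystander: flat wooden rib, 50 x 110 x 7 mm; leave it alone
- loop_tool: bystander: trimming tool with a wire loop, 180 mm long, lying flat; leave it alone
- mug: bystander: white mug, 76 mm across, 85 mm tall; leave it alone
There are look-alikes about, which are no part of the job. Of the things that look like the chuck, the largest one is meant.

How it is judged (in metres and radians):
On the way, in this order (a step that is already met when the one before it is completed fails the run):
1. the chuck is lifted clear of the table (height (world z) of chuck above 0.1 m), for 0.1 s.
2. all three feet are home in the seats (z of foot0 in the frame of wheel between 0.0846 and 0.0879 m and z of foot1 in the frame of wheel between 0.0846 and 0.0879 m and z of foot2 in the frame of wheel between 0.0846 and 0.0879 m and horizontal distance between chuck and wheel below 0.035 m), for 0.2 s.
At the end, for the whole second after the job is handed in: the chuck rests released and still on the wheel's three seats, each foot's bottom 84.6 to 87.9 mm above the table (home is 86.4), the plate within 0.03 rad of level and its centre within 35 mm of the wheel's (all of step 2 and angle between chuck's own z axis and vertical below 0.03 rad and linear speed of chuck below 0.01 m/s and contact force between chuck and wheel above 1 N); the robot touches nothing.
It fails at once if the chuck bears on the wheel or its seats with more than 40 N (contact force between chuck and wheel above 40 N).
It fails at once if the chuck is tipped by more than 0.4 rad (angle between chuck's own z axis and vertical above 0.4 rad).
It fails at once if a bystander is pushed more than 30 mm (distance of any of bisque_cup, glaze_brush, slip_jar, red_bowl, wood_rib, loop_tool, mug from where it was at the start of the episode above 0.03 m).
It also fails if it takes over 72 s, if anything falls off the work surface, if the arm or the gripper's body presses on something with over 40 N, if the wrist force passes 120 N, or if a joint passes its speed limit or range.

## Working session

There is one attempt and no reset: what is moved stays moved. The work goes in short steps, Python scripts to look and compute and a tool call to move; the robot and the scene stay as the last step left them, time stands still between calls to the robot, and variables do not carry over. Pictures are saved under pics/ and viewed, about 8 in all and at most 12, crops included, and the job is handed in when it is done.

Besides the shell and the picture viewer there is one more tool, called after "Call:" as name(argument=value, ...), one argument or row to a line, values as JSON. arm_command: Moves the arm, as the interface text tells. Its arguments: {"type":"object","properties":{"moves":{"type":"array"},"grip":{"type":"number"},"grip_force":{"type":"number"}},"required":["moves"]}

```bash
mkdir -p pics; cat > h.py <<'E'
import cv2, numpy as np
from plant import *
from scipy.spatial.transform import Rotation as R
np.set_printoptions(precision=4,suppress=True)
def cam(n):
    c=calibration(n); return c
E
python3 - <<'E'
from h import *
for n in("scene","top"):
    cv2.imwrite(f"pics/{n}0.png",snapshot(n)); print(calibration(n))
print(read_state())
E
```

```text
{'K': array([[395.1148,   0.    , 319.8615],
       [  0.    , 395.1148, 201.308 ],
       [  0.    ,   0.    ,   1.    ]]), 'origin': array([ 1.3891, -0.1672,  0.8264]), 'attitude': array([-130.9302,   -1.1702,   78.6472])}
{'K': array([[371.2445,   0.    , 327.5556],
       [  0.    , 371.2445, 196.5371],
       [  0.    ,   0.    ,   1.    ]]), 'origin': array([0.4615, 0.0009, 1.1641]), 'attitude': array([-173.9484,    0.1212,  -91.6482])}
{'t': 0.1, 'joint_pos': array([57.3757, 24.9334,  1.4321, 90.1855, -0.6636, 64.9745, -4.3029]), 'joint_velocities': array([ 0.0672, -0.1136,  0.0492, -0.3051, -0.0341, -0.0686, -0.0099]), 'effort': array([  0.0043, -67.1752,   1.0288, -31.6905,   0.0159,   0.0072,
        -0.0001]), 'eef_pos': array([ 0.281 , -0.5578,  0.2476]), 'tcp_rot': array([-179.9153,    0.0092,   26.7411]), 'contact_force': array([ 0.4511, -0.3407, -0.5953]), 'torque': array([-0.0041, -0.0057,  0.0112]), 'gripper_width': 0.08493702237699642}
```

View pics/scene0.png

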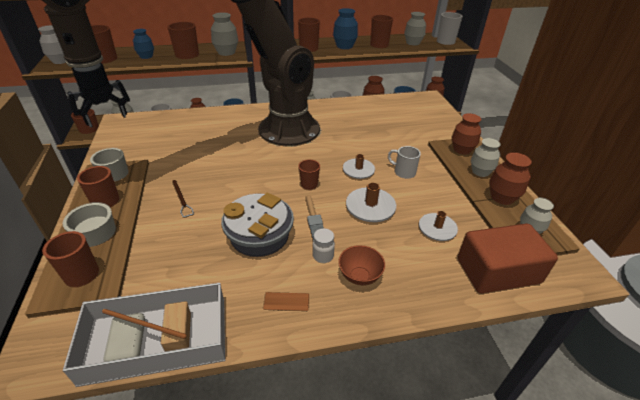

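View pics/top0.png

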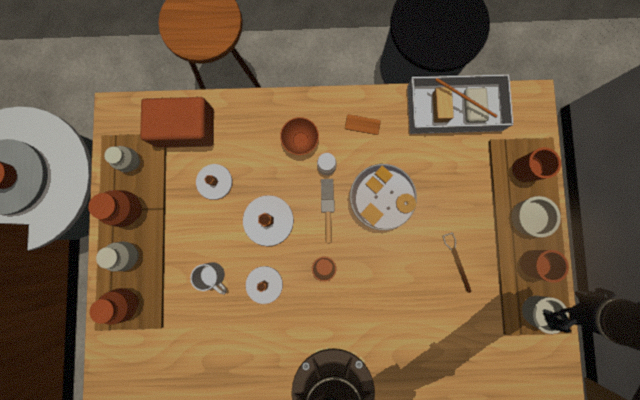

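The largest chuck is at top (267,220) and scene (371,204). The wheel is at top (383,198) and scene (258,222), with the cone seat at top (405,203). I'll enlarge both.

```bash
python3 - <<'E'
from h import *
t=cv2.imread("pics/top0.png"); s=cv2.imread("pics/scene0.png")
def crop(im,x,y,w,h,k): return cv2.resize(im[y:y+h,x:x+w],None,fx=k,fy=k,interpolation=cv2.INTER_CUBIC)
a=np.hstack([crop(t,340,155,80,60+20,5),crop(t,227,180,80,80,5)])
b=np.hstack([crop(s,215,185,80,60,5)[:200+100],crop(s,332,170,80,60,5)])
cv2.imwrite("pics/c1.png",cv2.resize(np.vstack([a,b])[:700],None,fx=6/7,fy=6/7))
E
```

```text
(no output)
```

View pics/c1.png

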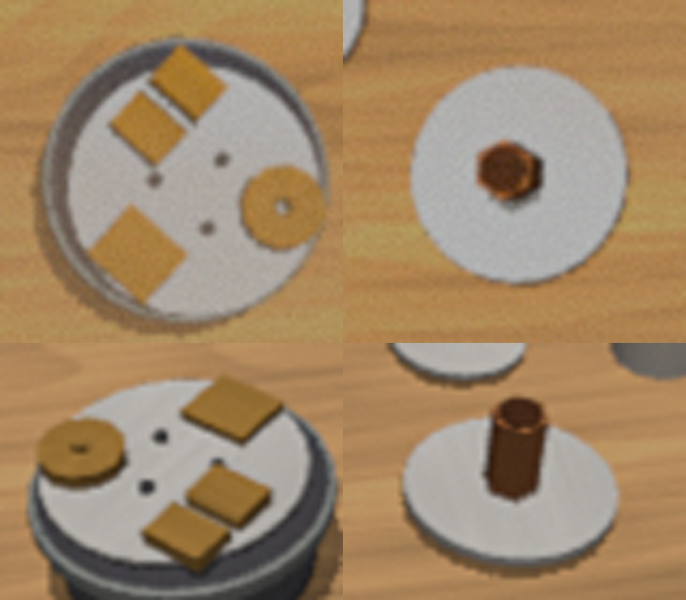

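```bash
cat >> h.py <<'E'
from scipy.optimize import least_squares
def proj(n,P):
    c=calibration(n); A=R.from_euler('xyz',c['attitude'],degrees=True).as_matrix()
    q=(np.asarray(P,float)-c['origin'])@A
    return q[:,:2]/q[:,2:]*[c['K'][0,0],c['K'][1,1]]+[c['K'][0,2],c['K'][1,2]]
def box(cx,cy,w,h,z): return [[cx+a*w/2,cy+b*h/2,z] for a,b in((1,1),(1,-1),(-1,-1),(-1,1))]
# disc frame: cone at origin, groove at (104,0), pad at (52,90)
DISC=np.array([[0,0,90.5]]+box(104,22,44,30,90.5)+box(104,-22,44,30,90.5)+box(52,90,52,46,86.4))/1000
def place(p,M): c,s=np.cos(p[2]),np.sin(p[2]); return np.c_[p[0]+c*M[:,0]-s*M[:,1],p[1]+s*M[:,0]+c*M[:,1],M[:,2]]
E
python3 - <<'E'
from h import *
from scipy.spatial import cKDTree
k=30/7
def px(l,ox,oy,dx,dy): return (np.array(l,float)-[dx,dy]+.5)/k-.5+[ox,oy]
T=px([(283,207.5),(182,45),(225,87),(193,122),(150,81),(144,89),(186,128),(155,165),(110,127),(131,206),(187,253),(146,302),(90,254)],340,155,0,0)
S=px([(81,449),(221,376),(282,405),(243,440),(182,409),(216,462),(271,495),(233,527),(187,496),(173,503),(229,539),(205,560),(144,535)],215,185,0,343)
def res(p,w):
    r=[]
    for n,o in w:
        q=proj(n,place(p,DISC)); d=cKDTree(o).query(q)[1]; r.append(q-o[d])
    return np.concatenate(r).ravel()
w0=[('top',T),('scene',S)]
best={}
for w in(w0[:1],w0[1:],w0):
    sols=[least_squares(res,[.5,-.2,a],args=(w,),loss='soft_l1') for a in np.arange(-3,3.2,.4)]
    b=min(sols,key=lambda s:s.cost); print([n for n,_ in w],b.x*[1000,1000,57.3],b.cost); print(np.round(b.fun.reshape(-1,13,2),1).tolist())
# heights of cone centre & pad centre by triangulation
def tri(a,b): 
    s=least_squares(lambda X:np.r_[proj('top',[X])[0]-a,proj('scene',[X])[0]-b],[.5,0,.1]); return s.x,s.fun
print('cone',tri(T[0],S[0])); print('pad',tri(T[9:13].mean(0),S[1:5].mean(0)))
# chuck plate ellipse edge: brightness based contour
t=cv2.imread("pics/top0.png"); s=cv2.imread("pics/scene0.png")
for n,im,(x,y,w,h) in(('top',t,(235,190,65,60)),('scene',s,(340,180,62,46))):
    hsv=cv2.cvtColor(im,cv2.COLOR_BGR2HSV)[y:y+h,x:x+w]
    m=((hsv[...,1]<60)&(hsv[...,2]>110)).astype(np.uint8)
    c=max(cv2.findContours(m,0,1)[0],key=cv2.contourArea); e=cv2.fitEllipse(cv2.convexHull(c)); print(n,np.add(e[0],[x,y]),e[1],e[2])
    globals()[n[0]+'c']=np.add(e[0],[x,y])
print('plate',tri(tc,sc))
a=cv2.resize(t[205:235,250:285],None,fx=16,fy=16,interpolation=cv2.INTER_CUBIC)[:,:400+80]
b=cv2.resize(s[175:205,358:388],None,fx=10,fy=16,interpolation=cv2.INTER_CUBIC)
cv2.imwrite("pics/c2.png",np.hstack([a,b]))
E
```

```text
['top'] [ 550.4025 -226.8186   46.4467] 5.2228470574141825
[[[0.2, -0.2], [-0.4, -0.7], [-1.6, 0.6], [-0.0, 1.4], [0.4, 0.4], [0.1, -1.1], [-0.6, -0.2], [0.7, -0.1], [1.5, -0.7], [-0.8, 0.1], [0.1, -0.5], [0.5, 0.5], [-0.4, 0.9]]]
['scene'] [ 552.5562 -226.9703   46.6627] 6.653371177428579
[[[-0.1, 0.2], [0.5, -1.0], [2.6, -1.9], [0.2, -1.0], [0.4, 0.6], [-0.7, 1.2], [-1.3, 0.4], [-0.3, -0.4], [0.2, 0.4], [0.3, -0.5], [-0.3, 0.2], [-0.7, 0.8], [0.2, -0.1]]]Traceback (most recent call last):
  File "<stdin>", line 15, in <module>
    return func(*args, **kwargs)
    result = trf(vector_fun.fun, vector_fun.jac, x0, f0, J0, lb, ub, ftol, xtol,
                 gtol, max_nfev, x_scale, loss_function, tr_solver,
                 tr_options.copy(), verbose, callback=callback_wrapped)
    return trf_no_bounds(
        fun, jac, x0, f0, J0, ftol, xtol, gtol, max_nfev, x_scale,
        loss_function, tr_solver, tr_options, verbose, callback=callback)
    J = jac(x)
    self._update_jac()
    ~~~~~~~~~~~~~~~~^^
    self.J = self.jac_wrapped(xp_copy(self.x), f0=self.f)
             ~~~~~~~~~~~~
[... 406 characters left out ...]
                          ^^^^^^^^^^^^^^^^^^^^^^
                             mf)
                             ^^^
    df = [f_eval - f0 for f_eval in f_evals]
                                    ^^^^^^^
    f = np.atleast_1d(self.fun(x, *self.args, **self.kwargs))
                      ~~~~~~~~^^^^^^^^^^^^^^^^^^^^^^^^^^^^^^
    return np.atleast_1d(self.fun(x))
                         ~~~~~~~~^^^
    return self.f(x, *self.args, **self.kwargs)
           ~~~~~~^^^^^^^^^^^^^^^^^^^^^^^^^^^^^^
  File "<stdin>", line 10, in res
  File "h.py", line 9, in proj
    c=calibration(n); A=R.from_euler('xyz',c['attitude'],degrees=True).as_matrix()
ValueError: time passes only in moves, steps and waits
```

```bash
python3 - <<'E'
s=open('h.py').read()
s=s.replace("c=calibration(n); A=","c=CAL[n]; A=").replace("def proj","CAL={n:calibration(n) for n in('top','scene')}\ndef proj")
s=s.replace("box(104,22,44,30,90.5)+box(104,-22,44,30,90.5)","box(104,0,44,74,90.5)")
s+='''
def tri(a,b):
    s=least_squares(lambda X:np.r_[proj('top',[X])[0]-a,proj('scene',[X])[0]-b],[.5,0,.1]); return s.x,s.fun
'''
open('h.py','w').write(s)
E
python3 - <<'E'
from h import *
from scipy.spatial import cKDTree
k=30/7
def px(l,ox,oy,dx,dy): return (np.array(l,float)-[dx,dy]+.5)/k-.5+[ox,oy]
T=px([(283,207.5),(182,45),(225,87),(155,165),(110,127),(131,206),(187,253),(146,302),(90,254)],340,155,0,0)
S=px([(81,449),(221,376),(282,405),(243,440),(182,409),(216,462),(271,495),(205,560),(144,535)],215,185,0,343)
def res(p,w):
    r=[]
    for n,o in w:
        q=proj(n,place(p,DISC)); d=cKDTree(o).query(q)[1]; r.append(q-o[d])
    return np.concatenate(r).ravel()
w0=[('top',T),('scene',S)]
for w in(w0[:1],w0[1:],w0):
    b=least_squares(res,[.55,-.227,.81],args=(w,)); print([n for n,_ in w],b.x*[1000,1000,57.3],b.cost); print(np.round(b.fun.reshape(-1,9,2),1).tolist())
print('cone',tri(T[0],S[0])); print('pad',tri(T[5:9].mean(0),S[1:5].mean(0))); print('groove',tri(T[1:5].mean(0),S[5:9].mean(0)))
t=cv2.imread("pics/top0.png"); s=cv2.imread("pics/scene0.png")
for n,im,(x,y,w,h) in(('top',t,(235,190,65,60)),('scene',s,(340,184,62,42))):
    hsv=cv2.cvtColor(im,cv2.COLOR_BGR2HSV)[y:y+h,x:x+w]
    m=((hsv[...,1]<60)&(hsv[...,2]>110)).astype(np.uint8)
    c=max(cv2.findContours(m,0,1)[0],key=cv2.contourArea); e=cv2.fitEllipse(cv2.convexHull(c)); print(n,np.add(e[0],[x,y]),e[1],e[2])
    globals()[n[0]+'c']=np.add(e[0],[x,y])
print('plate',tri(tc,sc))
a=cv2.resize(t[205:235,250:285],None,fx=16,fy=16,interpolation=cv2.INTER_CUBIC)[:,:480]
b=cv2.resize(s[175:205,358:388],None,fx=10,fy=16,interpolation=cv2.INTER_CUBIC)
cv2.imwrite("pics/c2.png",np.hstack([a,b]))
E
```

```text
['top'] [ 550.5523 -226.8959   46.5386] 2.1264904427005433
[[[0.3, -0.3], [-0.4, -0.7], [-0.6, -0.2], [0.7, -0.1], [0.4, 0.4], [-0.7, 0.1], [0.1, -0.5], [0.6, 0.4], [-0.3, 0.9]]]
['scene'] [ 552.8964 -226.6563   46.9759] 2.615729581497036
[[[0.1, 0.3], [0.7, -1.1], [-0.9, 0.4], [-0.0, -0.4], [0.5, 0.6], [0.4, -0.6], [-0.2, 0.2], [-0.6, 0.8], [0.2, -0.1]]]
['top', 'scene'] [ 551.447  -226.7558   46.7609] 5.404170652181601
[[[0.2, -0.6], [-0.6, -0.9], [-0.8, -0.4], [0.5, -0.4], [0.3, 0.2], [-0.7, -0.0], [0.1, -0.6], [0.5, 0.2], [-0.3, 0.7]], [[0.0, -0.1], [0.6, -1.3], [-1.2, 0.1], [-0.2, -0.7], [0.4, 0.3], [0.3, -0.8], [-0.3, -0.1], [-0.7, 0.5], [0.2, -0.4]]]
cone (array([ 0.55  , -0.2267,  0.0889]), array([0.0927, 0.0052, 0.0878, 0.0096]))
pad (array([ 0.5217, -0.1273,  0.0855]), array([-0.1164, -0.0115, -0.115 , -0.007 ]))
groove (array([ 0.622 , -0.1515,  0.0876]), array([-0.085 , -0.008 , -0.0774, -0.0051]))
top [267.7092 220.3978] (49.95167922973633, 50.48886489868164) 50.94219207763672
scene [370.7655 203.6767] (32.37522506713867, 50.290733337402344) 97.27961730957031
plate (array([0.5146, 0.1871, 0.016 ]), array([-0.1052, -0.0243, -0.1089,  0.0092]))
```

View pics/c2.png

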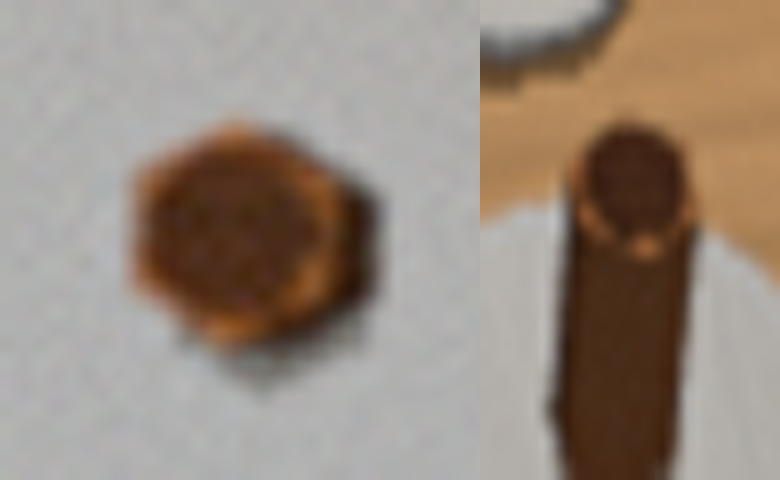

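The hex post top in the top view (crop scale 16, offset 250,205) has vertices at about (235,123), (137,165), (134,275), (222,345), (328,290) and (340,180). Its flats face roughly ±y.

```bash
cat >> h.py <<'E'
def unproj(n,uv,z):
    c=CAL[n]; A=R.from_euler('xyz',c['attitude'],degrees=True).as_matrix()
    d=np.c_[(np.atleast_2d(uv)-[c['K'][0,2],c['K'][1,2]])/[c['K'][0,0],c['K'][1,1]],np.ones(len(np.atleast_2d(uv)))]@A.T
    return c['origin']+d*((z-c['origin'][2])/d[:,2])[:,None]
E
python3 - <<'E'
from h import *
v=(np.array([(235,123),(137,165),(134,275),(222,345),(328,290),(340,180)])+.5)/16-.5+[250,205]
V=unproj('top',v,.09)[:,:2]; c=V.mean(0); d=V-c
print(c,np.linalg.norm(d,axis=1)*1000,np.degrees(np.arctan2(d[:,1],d[:,0]))%60)
th=(np.array([(180+629/1),0])) 
# scene: top centre of post
print(unproj('scene',[(( 634-480+.5)/10-.5+358,(185+.5)/16-.5+175)],.09))
print(unproj('top',[[267.71,220.4]],.022),unproj('scene',[[370.77,203.1]],.02))
E
```

```text
[0.5158 0.1853] [19.283  21.0617 19.4881 20.8662 20.5503 21.2445] [58.1267 54.6851 53.2346 54.095  56.2964 53.2875]
[[0.5188 0.1849 0.09  ]]
[[0.5142 0.1858 0.022 ]] [[0.5163 0.1865 0.02  ]]
```

Call:
arm_command(
  moves=[
    [[0, 0, 0], 6.35],
    [[0, 0, 0], 6.35],
    [[0, 0, 0], 6.35],
    [[0, 0, 0], 6.35],
    [[0, 0, 0], 6.35],
  ],
  grip=85,
)

```text
t: 0.52
eef_pos: [0.2811, -0.5579, 0.2479]
tcp_rot: [-180.0, 0.0, -5.3]
contact_force: [-0.3, -0.2, 0.2]
gripper_width: 0.0848
```

Call:
arm_command(
  moves=[
    [[8.4, -38.05, 0], 0],
    [[8.4, -38.05, 0], 0],
    [[8.4, -38.05, 0], 0],
    [[8.4, -38.05, 0], 0],
    [[8.4, -38.05, 0], 0],
  ],
)

```text
t: 0.93
eef_pos: [0.3397, -0.3703, 0.248]
tcp_rot: [-180.0, 0.0, -5.0]
contact_force: [1.0, -0.2, -0.2]
gripper_width: 0.0847
```

Call:
arm_command(
  moves=[
    [[8.4, -38.05, 0], 0],
    [[8.4, -38.05, 0], 0],
    [[8.4, -38.05, 0], 0],
    [[8.4, -38.05, 0], 0],
    [[8.4, -38.05, 0], 0],
  ],
)

```text
t: 1.35
eef_pos: [0.3981, -0.1846, 0.2483]
tcp_rot: [180.0, 0.0, -5.0]
contact_force: [1.5, -0.8, 0.2]
gripper_width: 0.085
```

Call:
arm_command(
  moves=[
    [[8.4, -38.05, 0], 0],
    [[8.4, -38.05, 0], 0],
    [[8.4, -38.05, 0], 0],
    [[8.4, -38.05, 0], 0],
    [[8.4, -38.05, 0], 0],
  ],
)

```text
t: 1.77
eef_pos: [0.4565, 0.0012, 0.2483]
tcp_rot: [180.0, 0.0, -5.0]
contact_force: [0.6, -0.7, 0.1]
gripper_width: 0.0848
```

Call:
arm_command(
  moves=[
    [[8.4, -38.05, 0], 0],
    [[8.4, -38.05, 0], 0],
    [[8.4, -38.05, 0], 0],
    [[8.4, -38.05, 0], 0],
    [[8.4, -38.05, 0], 0],
  ],
)

```text
t: 2.18
eef_pos: [0.5151, 0.187, 0.248]
tcp_rot: [180.0, 0.0, -5.0]
contact_force: [1.2, -1.1, 0.6]
gripper_width: 0.0851
```

Call:
arm_command(
  moves=[
    [[0, 0, 0], 0],
    [[0, 0, 0], 0],
  ],
)

```text
t: 2.35
eef_pos: [0.5147, 0.1879, 0.2476]
tcp_rot: [-180.0, 0.1, -4.8]
contact_force: [0.6, -1.2, -0.1]
gripper_width: 0.0854
```

Call:
arm_command(
  moves=[
    [[0, 1, 35], 0],
    [[0, 1, 35], 0],
    [[0, 0, 35], 0],
    [[0, 0, 35], 0],
    [[0, 0, 25], 0],
  ],
)

```text
t: 2.77
eef_pos: [0.5136, 0.1808, 0.0806]
tcp_rot: [179.9, 0.1, -5.1]
contact_force: [0.8, 0.7, 0.3]
gripper_width: 0.085
```

Call:
arm_command(
  moves=[
    [[0, 0, 15], 0],
    [[0, 0, 9], 0],
    [[0, 0, 0], 0],
    [[0, 0, 0], 0],
  ],
)

```text
t: 3.1
eef_pos: [0.5151, 0.1826, 0.0597]
tcp_rot: [180.0, 0.0, -5.1]
contact_force: [-0.3, 0.9, 0.8]
gripper_width: 0.0853
```

Call:
arm_command(
  moves=[
    [[0, 0, 0], 0],
    [[0, 0, 0], 0],
    [[0, 0, 0], 0],
    [[0, 0, 0], 0],
    [[0, 0, 0], 0],
  ],
  grip=20,
  grip_force=40,
)

```text
t: 3.52
eef_pos: [0.5155, 0.1839, 0.0602]
tcp_rot: [-179.9, -0.1, -5.0]
contact_force: [0.1, 1.3, 6.1]
gripper_width: 0.0357
```

Call:
arm_command(
  moves=[
    [[0, 0, 0], 0],
    [[0, 0, 0], 0],
    [[0, 0, 0], 0],
    [[0, 0, 0], 0],
    [[0, 0, 0], 0],
  ],
)

```text
t: 3.93
eef_pos: [0.5156, 0.1839, 0.0602]
tcp_rot: [-179.9, -0.1, -5.0]
contact_force: [-0.0, 1.4, 6.6]
gripper_width: 0.0353
```

Call:
arm_command(
  moves=[
    [[0, 0, -5], 0],
    [[0, 0, -15], 0],
    [[0, 0, -25], 0],
    [[0, 0, -25], 0],
    [[0, 0, -30], 0],
  ],
)

```text
t: 4.35
eef_pos: [0.5131, 0.1823, 0.1589]
tcp_rot: [179.9, 0.2, -5.0]
contact_force: [1.0, -0.0, -5.7]
gripper_width: 0.0357
```

Call:
arm_command(
  moves=[
    [[0, 0, -30], 0],
    [[0, 0, -30], 0],
    [[0, 0, -30], 0],
    [[0, 0, -30], 0],
    [[0, 0, -30], 0],
  ],
)

```text
t: 4.77
eef_pos: [0.5137, 0.1826, 0.3101]
tcp_rot: [179.9, 0.1, -5.0]
contact_force: [0.9, 0.8, -7.3]
gripper_width: 0.0354
```

Call:
arm_command(
  moves=[
    [[0, 0, -30], 0],
    [[0, 0, -30], 0],
    [[0, 0, -30], 0],
    [[0, 0, -20], 0],
    [[0, 0, -10], 0],
  ],
)

```text
t: 5.18
eef_pos: [0.5148, 0.1833, 0.4317]
tcp_rot: [-180.0, -0.1, -5.0]
contact_force: [0.4, -0.1, -6.4]
gripper_width: 0.0357
```

Call:
arm_command(
  moves=[
    [[0, 0, 0], 0],
    [[0, 0, 0], 0],
    [[0, 0, 0], 0],
  ],
)

```text
t: 5.43
eef_pos: [0.5142, 0.1828, 0.4271]
tcp_rot: [179.9, 0.2, -5.0]
contact_force: [-0.8, 1.0, -7.0]
gripper_width: 0.0359
```

```bash
python3 - <<'E'
from h import *
s=snapshot('scene'); cv2.imwrite('pics/s1.png',s); st=read_state(); print(st['eef_pos'],st['tcp_rot'],st['contact_force'],st['torque'])
p=st['eef_pos']+[0,0,-.058]; u=proj('scene',[p])[0]; print(u)
x,y=(u-[60,50]).astype(int); cv2.imwrite('pics/c3.png',cv2.resize(s[max(y,0):y+100,x:x+120],None,fx=6,fy=6,interpolation=cv2.INTER_CUBIC)); print(x,y)
E
```

```text
[0.5142 0.1828 0.4271] [179.895    0.191   -5.0094] [ 0.2129 -0.8665 -6.623 ] [-0.0029 -0.0641 -0.0001]
[383.5733  99.1457]
323 49
```

View pics/c3.png

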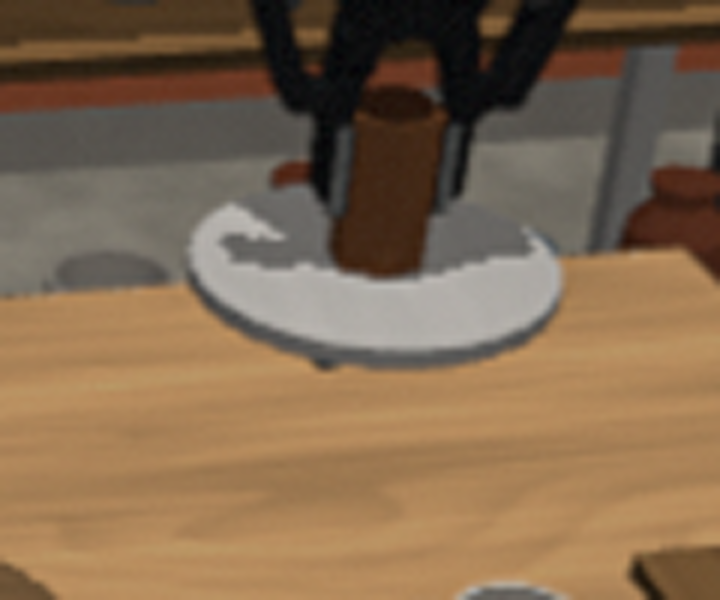

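```bash
python3 - <<'E'
from h import *
from scipy.spatial import cKDTree
o=(np.array([(235,205),(190,240),(192,265),(212,292),(260,325),(330,347),(400,352),(480,343),(535,317),(560,285),(562,265)])+.5)/6-.5+[323,49]
a=np.linspace(0,2*np.pi,720)
ring=np.c_[.078*np.cos(a),.078*np.sin(a),0*a+.022]
def pose(p,M): return R.from_rotvec([p[2],p[3],0]).apply(M)+[p[0],p[1],p[4] if len(p)>4 else .3671]
def res(p): 
    q=proj('scene',pose(p,ring)); i=cKDTree(q).query(o)[1]; return (q[i]-o).ravel()
s=least_squares(res,[.5142,.1835,0,0]); print('tilt',s.x*[1000,1000,57.3,57.3],s.cost)
s0=least_squares(lambda p:res([p[0],p[1],0,0]),[.5142,.1835]); print('level',s0.x,s0.cost)
for base in(85,25):
  for k in range(3):
    t=np.radians(base+120*k); print(base+120*k,(proj('scene',pose(s.x,np.array([[.06*np.cos(t),.06*np.sin(t),0.0]])))-[323,49]+.5)*6)
t=np.radians(np.array([25,85,205,265,325])); print('post top',(proj('scene',pose(s.x,np.array([[0,0,.09],[0,0,.022]])))-[323,49]+.5)*6)
cv2.imwrite('pics/t1.png',snapshot('top'))
x,y=(proj('top',[[.514,.184,.39]])[0]-[50,50]).astype(int);print(x,y)
cv2.imwrite('pics/c4.png',cv2.resize(cv2.imread('pics/t1.png')[y:y+100,x:x+100],None,fx=6,fy=6,interpolation=cv2.INTER_CUBIC))
E
```

```text
tilt [515.5992 183.7826   0.8041   0.2065] 1.0446249950173703
level [0.5165 0.1831] 1.1978537731870271
85 [[507.2738 303.2757]]
205 [[274.4296 257.5025]]
325 [[326.1988 372.5917]]
25 [[470.6365 365.6332]]
145 [[408.3977 251.6425]]
265 [[229.2557 316.0287]]
post top [[394.9007 101.3753]
 [375.0408 261.0269]]
189 163
```

View pics/c4.png

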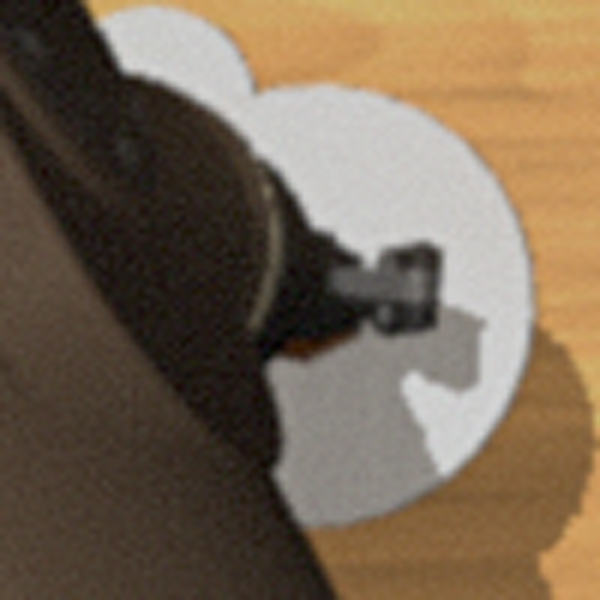

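Call:
arm_command(
  moves=[
    [[8.1, 34.6, 0], 0],
    [[8.1, 34.6, 0], 0],
    [[8.1, 34.6, 0], 0],
    [[8.1, 34.6, 0], 0],
    [[8.1, 34.6, 0], 0],
  ],
)

```text
t: 5.95
eef_pos: [0.5397, 0.0057, 0.4282]
tcp_rot: [180.0, 0.1, -5.0]
contact_force: [0.8, 0.2, -6.5]
gripper_width: 0.0357
```

Call:
arm_command(
  moves=[
    [[8.1, 34.6, 0], 0],
    [[8.1, 34.6, 0], 0],
    [[8.1, 34.6, 0], 0],
    [[8.1, 34.6, 0], 0],
    [[8.1, 34.6, 0], 0],
  ],
)

```text
t: 6.37
eef_pos: [0.565, -0.1702, 0.4281]
tcp_rot: [-180.0, 0.1, -5.0]
contact_force: [-0.2, 0.6, -6.7]
gripper_width: 0.0353
```

Call:
arm_command(
  moves=[
    [[0, 0, 25], -5.2],
    [[0, 0, 25], -5.2],
    [[0, 0, 25], -5.2],
    [[0, 0, 25], -5.2],
    [[0, 0, 25], -5.2],
  ],
)

```text
t: 6.78
eef_pos: [0.5646, -0.1684, 0.3019]
tcp_rot: [-179.9, 0.1, 21.2]
contact_force: [0.1, -1.2, -6.9]
gripper_width: 0.0351
```

Call:
arm_command(
  moves=[
    [[0, 0, 25], -5.2],
    [[0, 0, 25], -5.2],
    [[0, 0, 20], -5.2],
    [[0, 0, 20], -5.2],
    [[0, 0, 20], -5.0],
  ],
)

```text
t: 7.2
eef_pos: [0.5646, -0.1683, 0.1922]
tcp_rot: [-179.9, 0.0, 47.1]
contact_force: [-0.0, -0.9, -6.0]
gripper_width: 0.0355
```

Call:
arm_command(
  moves=[
    [[0, 0, 0], 0],
    [[0, 0, 0], 0],
    [[0, 0, 0], 0],
    [[0, 0, 0], 0],
  ],
)

```text
t: 7.53
eef_pos: [0.5662, -0.1686, 0.1957]
tcp_rot: [179.9, -0.1, 46.7]
contact_force: [-0.4, -1.3, -6.1]
gripper_width: 0.0354
```

```bash
python3 - <<'E'
from h import *
st=read_state(); print(st['eef_pos'],st['tcp_rot'],st['contact_force'],st['torque'],st['joint_pos'])
s=snapshot('scene'); t=snapshot('top'); cv2.imwrite('pics/s2.png',s); cv2.imwrite('pics/t2.png',t)
p=st['eef_pos']+[0,0,-.038]; o=[]
for n,im in(('scene',s),('top',t)):
    u=proj(n,[p])[0]; x,y=(u-[40,40]).astype(int); print(n,x,y)
    o.append(cv2.resize(im[y:y+90,x:x+80],None,fx=5,fy=5,interpolation=cv2.INTER_CUBIC))
cv2.imwrite('pics/c5.png',np.hstack(o))
E
```

```text
[ 0.5662 -0.1686  0.1957] [179.8883  -0.064   46.6717] [-0.4149 -1.2798 -6.1405] [ 0.0159 -0.0086 -0.0289] [ 22.501   25.4805 -15.5514  97.9605   7.874   57.4966 -39.1648]
scene 212 151
top 349 155
```

View pics/c5.png

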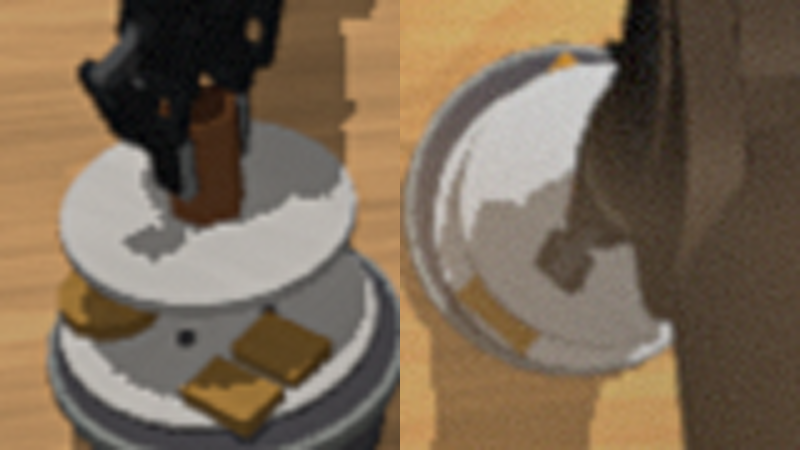

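```bash
cat > fit.py <<'E'
from h import *
from scipy.spatial import cKDTree
a=np.linspace(0,2*np.pi,1440)
def ring(n,o,z0,tilt=False):
    M=np.c_[.078*np.cos(a),.078*np.sin(a),0*a+.022]
    def res(p):
        q=proj(n,R.from_rotvec([p[2],p[3],0]).apply(M)+[p[0],p[1],z0]); i=cKDTree(q).query(o)[1]; return (q[i]-o).ravel()
    f=res if tilt else (lambda p:res([p[0],p[1],0,0]))
    s=least_squares(f,[.565,-.168,0,0][:4 if tilt else 2]); return s.x*([1000,1000,57.3,57.3][:len(s.x)]),s.cost
E
python3 - <<'E'
from fit import *
S=(np.array([(62,215),(75,255),(100,280),(150,301),(200,306),(250,298),(300,278),(335,250),(354,215),(355,195),(340,165),(310,140),(275,125)])+.5)/5-.5+[212,151]
T=(np.array([(462,190),(463,230),(475,270),(505,315),(545,345)])-[400,0]+.5)/5-.5+[349,155]
print(ring('scene',S,.1355),ring('scene',S,.1355,True),ring('top',T,.1355))
E
```

```text
(array([ 566.783 , -167.5709]), np.float64(1.4636871142231571)) (array([ 567.2563, -167.991 ,   -1.1186,   -0.5584]), np.float64(1.016194560955866)) (array([ 561.1872, -168.7295]), np.float64(0.12272865524822381))
```

Call:
arm_command(
  moves=[
    [[0, 0, 12], 0],
    [[0, 0, 10], 0],
    [[0, 0, 8], 0],
    [[0, 0, 5], 0],
    [[0, 0, 3], 0],
  ],
)

```text
t: 8.05
eef_pos: [0.5649, -0.1684, 0.1554]
tcp_rot: [-179.9, 0.0, 46.8]
contact_force: [-0.1, 0.4, -7.0]
gripper_width: 0.0355
```

Call:
arm_command(
  moves=[
    [[0, 0, 0], 0],
    [[0, 0, 0], 0],
    [[0, 0, 0], 0],
    [[0, 0, 0], 0],
  ],
)

```text
t: 8.38
eef_pos: [0.5657, -0.1685, 0.1568]
tcp_rot: [180.0, -0.0, 46.8]
contact_force: [-0.5, -0.9, -5.9]
gripper_width: 0.0354
```

```bash
python3 - <<'E'
from h import *
for i in range(3):
    s=snapshot('scene'); st=read_state(); print(st['eef_pos'],st['tcp_rot'],st['contact_force'],st['torque'])
t=snapshot('top');cv2.imwrite('pics/s3.png',s)
cv2.imwrite('pics/c6.png',cv2.resize(s[165:245,210:310],None,fx=8,fy=7.5,interpolation=cv2.INTER_CUBIC))
E
```

```text
[ 0.5656 -0.1685  0.1567] [179.9591  -0.02    46.7897] [ 0.5015  0.2269 -5.8205] [-0.0116  0.0051  0.0632]
[ 0.5656 -0.1685  0.1567] [179.9636  -0.0196  46.7873] [-0.1706 -0.6096 -6.3764] [0.0044 0.0303 0.0311]
[ 0.5655 -0.1685  0.1566] [179.9722  -0.0113  46.789 ] [ 0.0083 -0.4519 -6.0615] [-0.0314 -0.0375  0.0243]
```

View pics/c6.png

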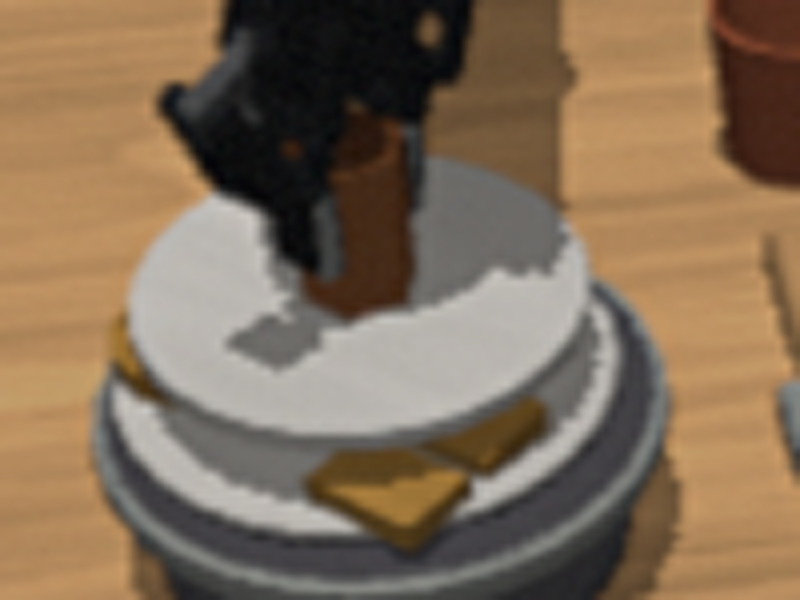

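```bash
python3 - <<'E'
from fit import *
S=(np.array([(128,300),(138,340),(170,382),(230,420),(300,436),(360,436),(430,425),(500,398),(550,362),(580,320),(588,275),(575,240),(540,200),(490,170)])+.5)/[8,7.5]-.5+[210,165]
print(ring('scene',S,.0965),ring('scene',S,.0965,True))
E
```

```text
(array([ 566.3417, -167.8009]), np.float64(1.163310334629102)) (array([ 565.347 , -168.7245,   -1.7228,    0.5457]), np.float64(0.8151751292003361))
```

Call:
arm_command(
  moves=[
    [[0, 0, 2], 0],
    [[0, 0, 2], 0],
    [[0, 0, 0], 0],
    [[0, 0, 0], 0],
  ],
)

```text
t: 8.92
eef_pos: [0.5652, -0.1684, 0.1521]
tcp_rot: [-180.0, 0.0, 46.8]
contact_force: [0.1, 0.9, -6.4]
gripper_width: 0.0355
```

Call:
arm_command(
  moves=[
    [[0, 0, 1], 0],
    [[0, 0, 0], 0],
    [[0, 0, 0], 0],
  ],
)

```text
t: 9.17
eef_pos: [0.5653, -0.1685, 0.1513]
tcp_rot: [-180.0, 0.0, 46.8]
contact_force: [0.3, -0.2, -5.5]
gripper_width: 0.0355
```

Call:
arm_command(
  moves=[
    [[0, 0, 1], 0],
    [[0, 0, 0], 0],
    [[0, 0, 0], 0],
  ],
)

```text
t: 9.42
eef_pos: [0.5653, -0.1685, 0.1503]
tcp_rot: [-180.0, 0.0, 46.8]
contact_force: [0.5, -0.4, -6.8]
gripper_width: 0.0359
```

Call:
arm_command(
  moves=[
    [[0, 0, 1], 0],
    [[0, 0, 0], 0],
    [[0, 0, 0], 0],
  ],
)

```text
t: 9.67
eef_pos: [0.5653, -0.1685, 0.1493]
tcp_rot: [-180.0, 0.0, 46.8]
contact_force: [0.1, -0.9, -6.1]
gripper_width: 0.0354
```

Call:
arm_command(
  moves=[
    [[0, 0, 0.7], 0],
    [[0, 0, 0], 0],
    [[0, 0, 0], 0],
  ],
)

```text
t: 9.92
eef_pos: [0.5653, -0.1686, 0.1487]
tcp_rot: [180.0, 0.0, 46.8]
contact_force: [-0.8, 0.2, -3.2]
gripper_width: 0.0353
```

Call:
arm_command(
  moves=[
    [[0, 0, 0.6], 0],
    [[0, 0, 0], 0],
    [[0, 0, 0], 0],
  ],
)

```text
t: 10.17
eef_pos: [0.5652, -0.1687, 0.148]
tcp_rot: [-180.0, 0.0, 46.8]
contact_force: [-1.7, -1.0, -2.7]
gripper_width: 0.0357
```

```bash
python3 -c "
from h import *
st=read_state(); print(st['eef_pos'],st['contact_force'],st['torque'])"
```

```text
[ 0.5652 -0.1687  0.148 ] [-1.7166 -1.0492 -2.6792] [-0.415   0.5733 -0.0919]
```

Call:
arm_command(
  moves=[
    [[-0.9, -0.3, 0], 0],
    [[0, 0, 0], 0],
    [[0, 0, 0], 0],
  ],
)

```text
t: 10.42
eef_pos: [0.5645, -0.1689, 0.1479]
tcp_rot: [-180.0, -0.0, 46.8]
contact_force: [-1.3, 0.1, -5.9]
gripper_width: 0.0355
```

```bash
python3 -c "
from h import *
st=read_state(); print(st['eef_pos'],st['contact_force'],st['torque'])"
```

```text
[ 0.5645 -0.1689  0.1479] [-1.2658  0.1193 -5.8503] [-0.2627  0.0989  0.0012]
```

Contact has eased after that correction, so I'll go lower.

Call:
arm_command(
  moves=[
    [[-0.2, -0.2, 0.6], 0],
    [[0, 0, 0], 0],
    [[0, 0, 0], 0],
  ],
)

```text
t: 10.67
eef_pos: [0.5644, -0.169, 0.1476]
tcp_rot: [180.0, -0.0, 46.8]
contact_force: [-1.1, 0.2, -2.9]
gripper_width: 0.0356
```

```bash
python3 -c "
from h import *
st=read_state(); print(st['eef_pos'],st['tcp_rot'],st['contact_force'],st['torque'])"
```

```text
[ 0.5644 -0.169   0.1476] [179.9799  -0.01    46.7856] [-1.0605  0.1599 -2.8595] [-0.2583  0.187  -0.1132]
```

Call:
arm_command(
  moves=[
    [[-0.3, -0.4, 0.4], 0],
    [[0, 0, 0], 0],
    [[0, 0, 0], 0],
  ],
)

```text
t: 10.92
eef_pos: [0.5642, -0.169, 0.1474]
tcp_rot: [179.9, -0.0, 46.8]
contact_force: [1.4, 0.0, 0.1]
gripper_width: 0.0358
```

```bash
python3 -c "
from h import *
st=read_state(); print(st['eef_pos'],st['tcp_rot'],st['contact_force'],st['torque'])"
```

```text
[ 0.5642 -0.169   0.1474] [179.9387  -0.032   46.7886] [1.4037 0.0144 0.083 ] [-0.404  -0.1307 -0.1242]
```

Call:
arm_command(
  moves=[
    [[0, 0, 0], 0],
    [[0, 0, 0], 0],
    [[0, 0, 0], 0],
    [[0, 0, 0], 0],
    [[0, 0, 0], 0],
  ],
  grip=50,
)

```text
t: 11.33
eef_pos: [0.5638, -0.1688, 0.147]
tcp_rot: [180.0, -0.0, 46.8]
contact_force: [-0.1, 0.1, 0.0]
gripper_width: 0.0501
```

```bash
python3 - <<'E'
from h import *
st=read_state(); print(st['eef_pos'],st['tcp_rot'],st['contact_force'],st['torque'])
s=snapshot('scene')
cv2.imwrite('pics/c7.png',cv2.resize(s[165:245,210:310],None,fx=8,fy=7.5,interpolation=cv2.INTER_CUBIC))
E
```

```text
[ 0.5638 -0.1688  0.147 ] [179.9966  -0.0054  46.7996] [-0.0815  0.0532  0.033 ] [-0.0117 -0.0224  0.0218]
```

View pics/c7.png

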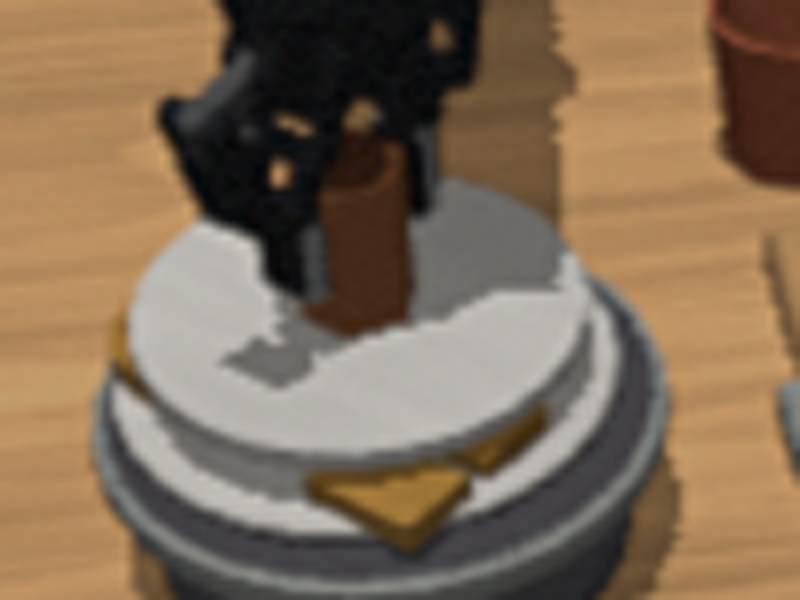

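Call:
arm_command(
  moves=[
    [[0, 0, 0], 0],
    [[0, 0, 0], 0],
    [[0, 0, 0], 0],
  ],
  grip=80,
)

```text
t: 11.63
eef_pos: [0.5637, -0.1689, 0.147]
tcp_rot: [-180.0, 0.0, 46.8]
contact_force: [-1.2, 0.1, 0.1]
gripper_width: 0.0799
```

Call:
arm_command(
  moves=[
    [[0, 0, -10], 0],
    [[0, 0, -25], 0],
    [[0, 0, -35], 0],
    [[0, 0, -35], 0],
    [[0, 0, -35], 0],
  ],
)

```text
t: 12.05
eef_pos: [0.5634, -0.1687, 0.2894]
tcp_rot: [-180.0, -0.0, 46.8]
contact_force: [0.2, -0.2, -0.4]
gripper_width: 0.0801
```

Call:
arm_command(
  moves=[
    [[0, 0, -35], 0],
    [[0, 0, -20], 0],
    [[0, 0, -10], 0],
    [[0, 0, 0], 0],
    [[0, 0, 0], 0],
  ],
)

```text
t: 12.47
eef_pos: [0.5634, -0.1688, 0.3514]
tcp_rot: [-180.0, 0.0, 46.8]
contact_force: [-0.1, -0.2, 0.9]
gripper_width: 0.0797
```

```bash
python3 - <<'E'
from h import *
st=read_state(); print(st['eef_pos'],st['contact_force'])
s=snapshot('scene'); cv2.imwrite('pics/s4.png',s)
cv2.imwrite('pics/c8.png',cv2.resize(s[165:245,210:310],None,fx=8,fy=7.5,interpolation=cv2.INTER_CUBIC))
E
```

```text
[ 0.5634 -0.1688  0.3514] [-0.064  -0.1768  0.8775]
```

View pics/c8.png

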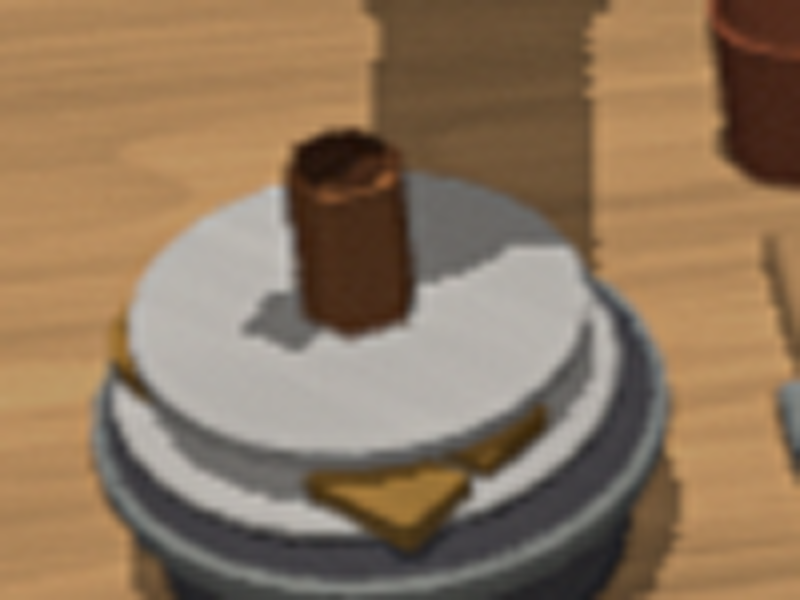

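```bash
python3 - <<'E'
from fit import *
o=(np.array([(130,325),(140,362),(172,402),(230,437),(290,453),(350,457),(430,445),(500,417),(550,382),(580,345),(588,305),(578,270),(545,225),(500,195),(440,175),(260,195),(210,218),(165,255),(140,290)])+.5)/[8,7.5]-.5+[210,165]
for z in(.0844,.0864,.0884,.0904): print(z,ring('scene',o,z),ring('scene',o,z,True))
# same method on untilted chuck at start pose, for bias
s=cv2.imread('pics/s4.png'); 
x=[.5664,-.1681,.0864]
f=lambda q:(proj('scene',q)-[210,165]+.5)*[8,7.5]-.5
print('home model: post top/bottom',f(np.array([[x[0],x[1],x[2]+.09],[x[0],x[1],x[2]+.022]])).round())
M=np.c_[.078*np.cos(a),.078*np.sin(a),0*a+.022]+x; q=f(M); print('extents',q.min(0).round(),q.max(0).round())
g=cv2.imread('pics/c8.png'); 
for p in q[::4]: cv2.circle(g,tuple(int(v) for v in p),1,(0,0,255),-1)
cv2.imwrite('pics/c9.png',g)
E
```

```text
0.0844 (array([ 563.843 , -167.9938]), np.float64(1.2358698328266513)) (array([ 564.2965, -168.1658,   -0.4993,   -0.5988]), np.float64(1.0295346647607362))
0.0864 (array([ 566.0302, -167.9922]), np.float64(1.6018458598314096)) (array([ 566.6118, -168.1507,   -0.467 ,   -0.7696]), np.float64(1.2672555470290554))
0.0884 (array([ 568.1823, -167.9624]), np.float64(2.050501281723271)) (array([ 568.9703, -168.1172,   -0.4916,   -0.9977]), np.float64(1.5389040359751385))
0.0904 (array([ 570.4451, -167.9336]), np.float64(2.575708180686231)) (array([ 571.2784, -168.0882,   -0.4269,   -1.205 ]), np.float64(1.8537145763923302))
home model: post top/bottom [[343. 161.]
 [362. 307.]]
extents [128. 172.] [591. 458.]
```

View pics/c9.png

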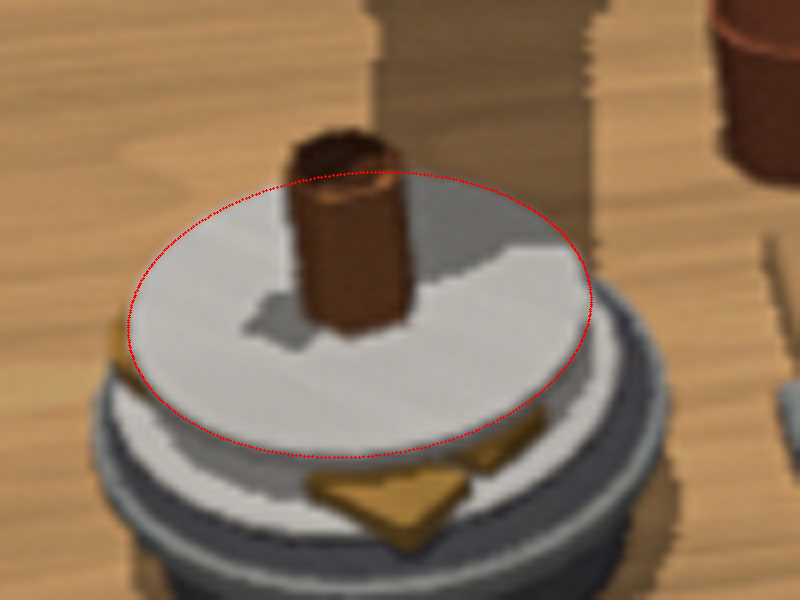

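The home model, level and centred on the disc, overlays the plate rim closely, so I'm handing in.

```bash
python3 -c "
from plant import *
print(job_done()); print(read_state()['t'])"
```

```text
the job is handed in; nothing more can be done
None
the job is handed in; nothing more can be done
```

I gripped the chuck by its post, lifted it clear and set it on the banding wheel's seats. I then released it, backed the arm straight up and handed the job in; no verdict came back.

**Finding the seats and feet:** I took the adapter disc's slide and swing from both camera views. A scene view of the lifted chuck showed which way its feet pointed.

**Seating:** I lowered in steps of 1 mm and less, shifting sideways by under 1 mm where the force readings pointed. The most support force I saw at the end of any step was about 6 N, against the 40 N limit. Forces within a step were not sampled.

**Last checks:**
- **Position:** With the arm clear, a level chuck at home height (86.4 mm), drawn at the measured disc centre, matches the plate's rim to about half a pixel. The fitted centre is about 0.5 mm from the disc centre.
- **Tilt:** A free-tilt fit gave 0.5–0.9° (0.009–0.016 rad), which is within its own noise and under the 0.03 rad limit.
- **Height not measured on its own:** The single-view fit cannot tell height from x position, so 86.4 mm rests on the centre matching and on the gripper height at release (about 1 mm above home).
- **Small disagreements:** The two cameras differ by about 2 mm in x. One fit from a mostly hidden rim in the top view was about 4 mm off in x, and I set it aside.
- **Bystanders:** I steered clear of them and felt no stray contact, but did not re-measure where they stand.

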